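# Lift the pen and hold the striping machine's gate ajar past its sagging bolt

## Task

On the chopstick striping machine, first raise the small lever on the pen head fully so that the pen comes off the lacquered stick, and leave it up. Then draw the gate's barrel bolt fully back: it sags and catches behind the bent-up lip of its keeper, so lift it by its knob while pulling it. Finally swing the gate about 20 degrees open and finish still holding it there with the bolt drawn (its spring would shut it); do not disturb the jar, the brush or the tray.

Things in the scene. Friction and masses are not known exactly. Their poses are not given: they have to be found in the camera images.
- pen_lever (a joint): Pen lift lever, hinged on the front of the pen head (a grey block on a column behind the gate, 50 mm wide, its top 215 mm above the table; it may stand anywhere along the machine's rear rail). 0 = lever lies level and points at the machine's front (the gate side), pen down; grows as its free end is raised, 0.9 rad = stop, fully raised. Stiff hinge (0.07 N m): it stays where it is left. It carries the pen up with it.
- lever_grip (a point): Centre of the lever's black tip: a block 26 mm long along the lever, 12 mm wide across it, 14 mm thick, 56 mm from the pivot and 203 mm above the table when level. Nothing lies within 50 mm below it or 50 mm to either side. Axes turn with the lever: y is along its hinge axis (level), -x points out along the lever to its free end.
- lever_pivot (a point): Point on the lever's hinge axis; z is up, y is the level hinge axis, -x points to the machine's front. When the lever is raised by angle a, lever_grip lies 56 mm x cos(a) to -x of this point and 56 mm x sin(a) above it.
- bolt_draw (a joint): How far the barrel bolt is drawn back along the gate, m: 0 = shot fully into the keeper, grows as the bolt moves along the gate towards its hinge, 0.045 = stop, fully drawn. Friction about 1.5 N; stays where it is left.
- bolt_lift (a joint): How far the bolt is lifted in its oversize guide loops, m: 0 = sagging (it rests there by its own weight of about 1.6 N), 0.018 = stop. While the tip's nib is behind the keeper's lip the bolt can be drawn only about 6 mm, unless it is lifted by more than 10 mm; the lip leans over the nib a little, so lift before the nib bears hard on the lip. The nib is wholly past the lip once the bolt is drawn 22 mm.
- bolt_knob (a point): Centre of the bolt's knob: upright dark steel cylinder, 18 mm across, 36 mm tall, standing on a thin stem above the bolt's rod in front of the gate (24 mm in front of the gate's middle plane). When sagging its centre is 165 mm above the table and its bottom is 10 mm above the gate's top edge, so it can be pinched from above. The whole bolt moves with it. Axes as for gate.
- keeper_lip (a point): Middle of the top edge of the keeper's bent-up lip, on the fixed latch post beyond the gate's free edge: with the gate shut it lies 278 mm along the gate from the hinge axis and 24 mm in front of the gate's middle plane, 109 mm above the table. The keeper is a dark steel channel 36 mm long, open at the top; its front cheek keeps the gate shut until the bolt is drawn out of it.
- gate_angle (a joint): Gate angle, rad: 0 = shut, grows as the gate's free edge swings out towards the machine's front (towards the robot); 20 degrees = 0.35. Stop at 1.2. A spring always pulls it shut: 3 to 6 N at the knob.
- gate: The gate: wooden frame with a clear pane, 265 mm long, 80 mm high, 18 mm thick, top edge 137 mm above the table. Its origin lies on the vertical hinge axis, 97 mm above the table; y points along the gate from the hinge to its free edge, x points through it into the machine (-x is the front, bolt side), z up. With the bolt shot the knob is at y = 215 mm, fully drawn at y = 170 mm.
- jar_mid (a point): Bystander: centre of an amber glass jar, 64 mm across, 85 mm tall. Leave it alone.
- brush_grip (a point): Bystander: point on the handle of a brush lying on the table. Leave it alone.
- tray_mid (a point): Bystander: centre of a dark wooden tray with finished chopsticks, 110 x 260 x 30 mm. Leave it alone.

How it is judged:
By the outcome, as a careful person would: the job done as asked, in the order asked, and still so for the second after the job is handed in, while the arm keeps its last pose, push and grip.
It also fails if it takes over 45 s, if anything falls off the work surface, if the arm or the gripper's body presses on something with over 40 N, if the wrist force passes 120 N, or if a joint passes its speed limit or range.

## Robot

A 6-joint arm with a two-finger parallel gripper is mounted at the origin on the work surface. World frame = base frame: x ahead of the robot, y to its left, z up, the work surface at z = 0. Lengths are in mm, angles in rad, forces in N, time in s.
With the tool pointing down it reaches from about 350 to 875 mm from the base axis. Payload 4.2 kg.
Tool frame: the origin (TCP) lies at the very end of the fingers, on their centre line; the grasp point (between the pads) lies 19 mm behind it; z points along the fingers, y is the line along which they close (so a half turn about z gives the same grasp; the last joint's range is limited). The gripper opens to 85 mm and grips with 20 to 120 N. Pads are 22 mm wide; open, the fingers measure 114 mm over their backs; the gripper's body (76 mm by 85 mm) begins 54 mm behind the grasp point. The pads swing forward as they close: fully open they stand 13 mm farther back than shut.
Start: joints at [-0.949, 0.385, 0.008, 0, -1.194, -0.259], TCP at [221.822, -584.289, 231.312] pointing down, gripper open.
Joint ranges: [-3.14, 3.14], [-1.21, 2.06], [-1.07, 1.41], [-3.16, 2.05], [-2.99, -0.16], [-3.1, 3.1]. Speed limits (rad/s): [2.79, 2.79, 3.14, 3.14, 3.14, 3.14].

## Interface

Orientations are given as a unit quaternion [x, y, z, w].
In Python, from bench import read_state, get_image, camera_model, job_done gives the robot as it stands.
- The arm moves only by the shell command python3 -m handwheel 'ROWS'. ROWS is JSON, a list of rows, each a list of 7 numbers: the shift along the tool's x, y, z in m, then the turn, a rotation vector about the tool's x, y, z in rad, then the gripper's target within -1 to 1 (fully open at 1, half-way at 0, shut at -1). In form: [[dx, dy, dz, wx, wy, wz, jaw], ...]. A call has 1 to 10 rows; each row is the pose to reach, as a shift and turn from the pose commanded when the call began, along the tool's axes at that moment; what a row does not reach only later rows make up. A row lasts 1/8 s, in which the tool goes at most 62.5 mm and 10.7 degrees, less where a joint would pass 70% of its speed; a pose out of reach is approached as far as the arm can. A call with a gripper value outside its range is refused whole. The fingers move at their own pace and stop on an object; the grip force is fixed at half the most. Time passes only in rows, so rows that repeat a pose let the fingers close. It gives the time, the measured TCP pose, the force, the opening and the grip force at its end, in the units of the state.
- read_state(): the state, without advancing time (a new reading comes with each control period).
- get_image(name): name is "scene" or "top"; returns (picture, depth): 420x560x3 uint8, blue, green, red; 420x560 float32, mm along the optical axis (not along the pixel's ray), 0 where there is no reading.
- camera_model(name): a dict with "K" (3x3 intrinsics, pixels), "rvec" (rotation vector, rad) and "tvec" (3), from world to camera coordinates, as OpenCV has them. Camera axes: x right, y down, z forward; pixel columns grow to the right and rows downward; lengths in mm; the calibration is good to about 2 mm. A picture is of the moment at which its call begins. camera_model takes no time and is no camera call.
- job_done(): hands the job in; it is judged then, once.
The state is a dict: "clock": time; "joints": joint angles; "joint_vel": joint speeds; "joint_efforts": joint torques, N m; "position": TCP position; "ee_rot": TCP orientation; "contact_force": force on the tool from outside, world axes, zero at the start; "wrist_torque": the same for the moment, N m; "gripper_width": finger opening in mm; "grasp_force": force on a finger pad.
Only numpy, scipy, OpenCV 4.12 (cv2) and the standard library are available. Lean on these libraries where they do the work, as an engineer would, in place of code of your own. Each camera call takes 0.05 s, during which the arm holds its last target. There are 200 camera calls.

## Working session

There is one attempt and no reset: what is moved stays moved. The work goes in short steps, Python scripts to look and compute and a shell command to move; the robot and the scene stay as the last step left them, time stands still between calls to the robot, and variables do not carry over. Pictures are saved under pics/ and viewed, at most 10 in all, crops included, and the job is handed in when it is done.

```bash
mkdir -p pics
cat > h.py <<'E'
import numpy as np,cv2
from bench import *
from scipy.spatial.transform import Rotation as R
def grab(n):
    im,d=get_image(n);np.savez('/tmp/'+n,im=im,d=d);return im,d
def load(n):
    z=np.load('/tmp/'+n+'.npz');return z['im'],z['d']
def cam(n):
    c=camera_model(n);return np.array(c['K'],float),cv2.Rodrigues(np.array(c['rvec'],float))[0],np.array(c['tvec'],float).ravel()
def cloud(n,d):
    K,r,t=cam(n);v,u=np.mgrid[:d.shape[0],:d.shape[1]]
    p=np.stack([(u-K[0,2])/K[0,0]*d,(v-K[1,2])/K[1,1]*d,d],-1)
    w=(p-t)@r; w[d<=0]=np.nan; return w
def rayz(n,u,v,z):
    K,r,t=cam(n);dr=r.T@np.linalg.solve(K,[u,v,1]);c=-r.T@t
    return c+dr*(z-c[2])/dr[2]
def proj(n,p):
    K,r,t=cam(n);q=K@(r@np.array(p,float)+t);return q[:2]/q[2]
def totool(dw):
    s=read_state();return R.from_quat(s['ee_rot']).inv().apply(dw)
E
python3 - <<'E'
from h import *
for n in('scene','top'):
    im,d=grab(n);cv2.imwrite(f'pics/{n}0.png',im)
    K,r,t=cam(n);print(n,K[0,0],-r.T@t,r[2])
s=read_state();print({k:np.round(v,3) for k,v in s.items()})
print(R.from_quat(s['ee_rot']).as_matrix().round(3))
E
```

```text
scene 468.66212888203546 [1331.51262244 -495.29667241 1098.11336856] [-0.62421269  0.34330631 -0.70178295]
top 420.4742893373357 [ 332.88893803  -26.400682   1458.66411383] [ 0.12209929  0.00834351 -0.99248282]
{'clock': np.float64(0.1), 'joints': array([-0.949,  0.385,  0.007, -0.   , -1.194, -0.259]), 'joint_vel': array([0.001, 0.   , 0.003, 0.003, 0.001, 0.001]), 'joint_efforts': array([ 0.0000e+00, -3.9332e+01,  1.8893e+01,  4.1980e+00, -3.0000e-03,
        0.0000e+00]), 'position': array([ 221.637, -583.821,  230.331]), 'ee_rot': array([-0.18 ,  0.984,  0.001, -0.   ]), 'contact_force': array([ 0.343,  0.315, -0.404]), 'wrist_torque': array([-0.014,  0.007, -0.003]), 'grasp_force': np.float64(0.0), 'gripper_width': np.float64(85.465)}
[[-0.935 -0.355 -0.001]
 [-0.355  0.935  0.002]
 [ 0.     0.002 -1.   ]]
```

View pics/scene0.png

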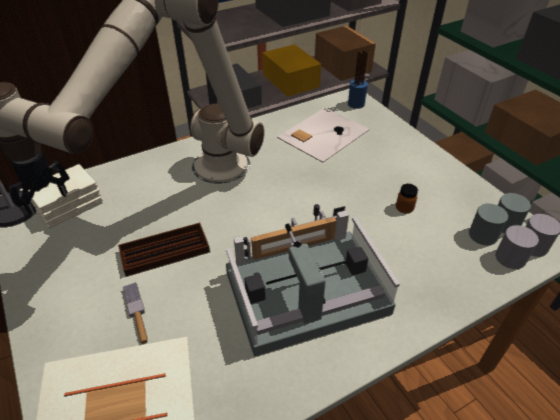

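View pics/top0.png

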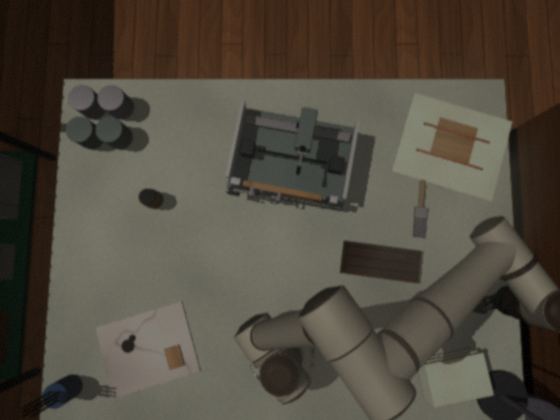

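The scene view shows the machine around (310,275), gate at (295,238) with its knob at about (317,212), lever tip at about (291,230). The top view shows the gate from (245,185) to (322,198). I'll take enlarged crops.

Run:
```python
from h import *
for n,(a,b,c,e) in dict(scene=(225,365,195,300),top=(225,365,100,215)).items():
    im,d=load(n);c_=cv2.resize(im[c:e,a:b],None,fx=5.5,fy=5.2,interpolation=cv2.INTER_CUBIC)
    c_=(255*(c_/255.)**.55).astype(np.uint8)
    for u in range(a,b,20): cv2.putText(c_,str(u),(int((u-a)*5.5),10),0,.4,(0,255,255))
    for v in range(c,e,20): cv2.putText(c_,str(v),(0,int((v-c)*5.2)+5),0,.4,(0,255,255))
    cv2.imwrite(f'pics/{n}1.png',c_)
    hsv=cv2.cvtColor(im,cv2.COLOR_BGR2HSV);w=cloud(n,d)
    m=(hsv[...,0]<20)&(hsv[...,1]>110)&(abs(w[...,2]-130)<15)
    v,u=np.where(m);P=w[m];print(n,len(u),u.min(),u.max(),v.min(),v.max())
    print(P.min(0),P.max(0))
    m=(w[...,2]>150)&(w[...,0]>450)&(w[...,0]<800)&(abs(w[...,1])<250)
    k,l,s,ce=cv2.connectedComponentsWithStats(m.astype(np.uint8))
    for i in range(1,k):
        if s[i,4]>3:
            q=w[l==i];print(s[i],np.median(q,0).round(),q.min(0).round(),q.max(0).round())
```

```text
scene 1216 30 363 66 246
[-588.28917714 -546.94390015  115.01635639] [577.59644083 714.1973541  144.92724681]
[314 204   6  12  65] [537.  75. 172.] [525.  67. 151.] [543.  86. 185.]
[339 213   3   3   4] [568. 135. 151.] [564. 131. 150.] [573. 139. 155.]
[ 286  224   40   78 1440] [737. -83. 212.] [ 578. -112.  150.] [790. -44. 221.]
[234 238   5   5  10] [ 511. -171.  151.] [ 503. -175.  151.] [ 521. -166.  154.]
top 343 243 320 181 200
[ 510.41380187 -121.27791534  117.8590895 ] [568.42108098 123.45496635 144.95747509]
[295 107  23  68 800] [706. -71. 217.] [ 579. -108.  178.] [787. -41. 225.]
[231 177  10   8  48] [569. 147. 152.] [556. 132. 150.] [579. 160. 159.]
[254 188   6   7  34] [530.  78. 183.] [523.  70. 153.] [539.  85. 190.]
[278 194   2   3   5] [522.  12. 151.] [519.   8. 150.] [525.  12. 152.]
[330 195   8   8  36] [ 509. -161.  152.] [ 499. -174.  150.] [ 522. -151.  158.]
```

View pics/scene1.png

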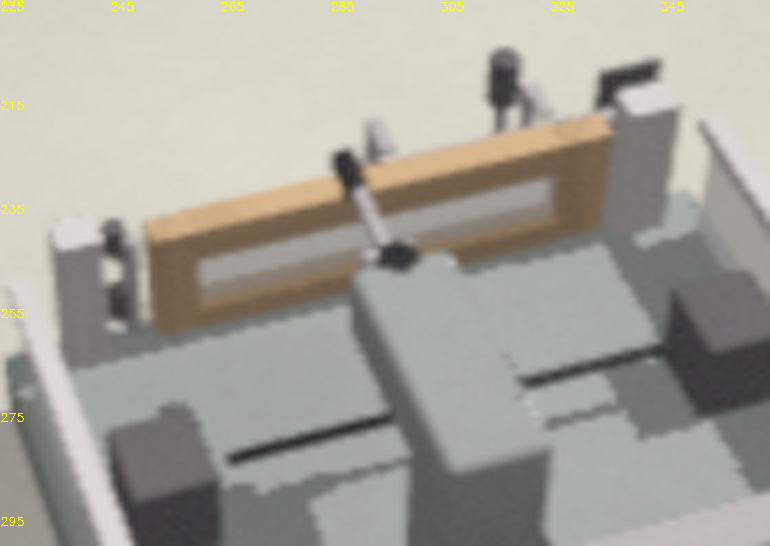

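View pics/top1.png

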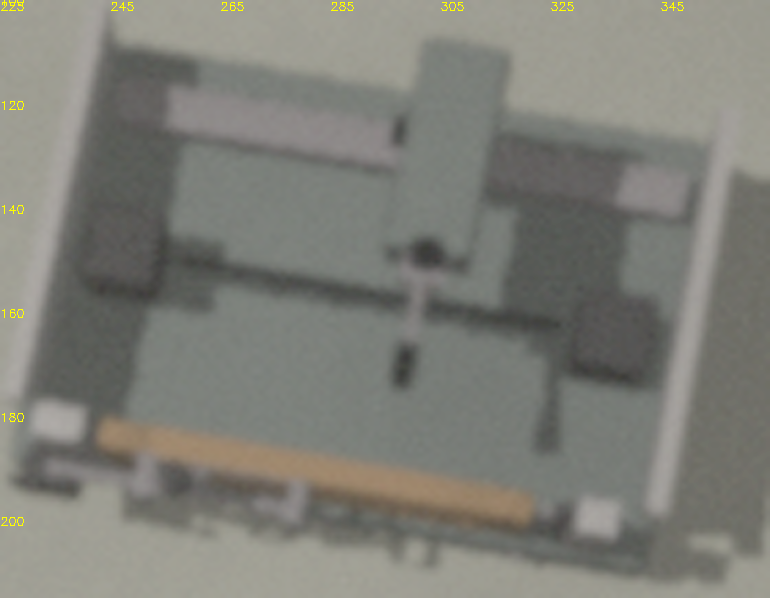

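Run:
```python
from h import *
def tri(a,b):
    A=[];B=[]
    for n,(u,v) in (('top',a),('scene',b)):
        K,r,t=cam(n);d=r.T@np.linalg.solve(K,[u,v,1]);d/=np.linalg.norm(d);c=-r.T@t
        M=np.eye(3)-np.outer(d,d);A.append(M);B.append(M@c)
    return np.linalg.lstsq(np.vstack(A),np.hstack(B),rcond=None)[0]
print('tip',tri((298.3,170.6),(288.1,226.7)).round(1),'ray203',rayz('top',298.3,170.6,207).round(1),rayz('scene',288.1,226.7,205).round(1))
print('knob',tri((256.8,192.3),(316.5,210)).round(1),rayz('scene',316.5,210,165),rayz('top',256.8,192.3,170))
im,d=load('top');hsv=cv2.cvtColor(im,cv2.COLOR_BGR2HSV)
m=((hsv[...,0]<20)&(hsv[...,1]>90)).astype(np.uint8);m[:175]=0;m[205:]=0;m[:,:235]=0;m[:,330:]=0
(c,sz,a)=rect=cv2.minAreaRect(np.argwhere(m)[:,::-1].astype(np.float32));print(rect)
b=cv2.boxPoints(rect);b=b[np.argsort(b[:,0])];L=b[:2].mean(0);Rr=b[2:].mean(0)
F=rayz('top',*L,137);H=rayz('top',*Rr,137);print(F,H,np.linalg.norm(F-H))
y=(F-H)/np.linalg.norm(F-H);x=np.array([y[1],-y[0],0]);print('yaxis',y,np.arctan2(-y[0],y[1]))
mid=(F+H)/2;hinge=mid-y*132.5
for o in(0,):print('hinge',hinge,'knob pred',hinge+215*y-24*x)
# back rear/pivot: head
print('head front pivots top',rayz('top',225+425/5.5,100+250/5.2,203),rayz('scene',225+398/5.5,195+255/5.2,203))
```

```text
tip [588.  -50.8 210.3] ray203 [588.6 -51.1 207. ] [583.6 -47.9 205. ]
knob [529.1  78.3 161.6] [532.35179278  77.16538335 165.        ] [527.3844625   76.79278521 170.        ]
((281.8077087402344, 190.9615478515625), (80.01538848876953, 7.8446455001831055), 11.309932708740234)
[561.85398858 125.19315126 137.        ] [ 512.06213582 -124.56570834  137.        ] 254.67374530882927
yaxis [0.19551231 0.98070125 0.        ] -0.19677981659612298
hinge [ 511.05268085 -129.62919376  137.        ] knob pred [529.55099802  85.91386983 137.        ]
head front pivots top [659.49211268 -63.27159164 203.        ] [647.54252133 -57.4746062  203.        ]
```

```bash
cat >> h.py <<'E'
Y=np.array([.1955,.9807,0]);X=np.array([.9807,-.1955,0]);Z=np.array([0,0,1.])
G=np.array([587,-50,203.]);PIV=G+56*X
KN=np.array([531,77,165.]);HG=KN-215*Y+24*X
def pose(g,th,yaw=0,flip=0):  # grasp point -> TCP pos, rot (tool x=-X,y=Y,z=-Z tilted th about Y, then yaw about Z)
    M=np.column_stack([-X,Y,-Z]);r=R.from_rotvec(yaw*Z)*R.from_rotvec(th*Y)*R.from_matrix(M)
    return np.asarray(g)+19*r.apply([0,0,1]),r
def row(g,th,yaw=0,ref=None):
    if ref is None:
        s=read_state();ref=(np.array(s['position']),R.from_quat(s['ee_rot']))
    p,r=pose(g,th,yaw)
    return np.r_[ref[1].inv().apply(p-ref[0])/1000,(ref[1].inv()*r).as_rotvec()].round(3)
E
python3 - <<'E'
from h import *
t=pose(G,-.45)[1].apply([0,0,1])
print(row(G-60*t+150*Z,-.45), row(G-60*t,-.45), pose(G-60*t,-.45)[0])
E
```

```text
[-0.516  0.379 -0.159  0.128 -0.439  0.549] [-0.516  0.379 -0.009  0.128 -0.439  0.549] [569.51059698 -46.5135329  239.91836033]
```

```bash
python3 -m handwheel '[[0,0,-0.06,0,0,0,0],[-0.516,0.379,-0.159,0.13,-0.44,0.55,0],[-0.516,0.379,-0.159,0.13,-0.44,0.55,0],[-0.516,0.379,-0.159,0.13,-0.44,0.55,0],[-0.516,0.379,-0.159,0.13,-0.44,0.55,0],[-0.516,0.379,-0.159,0.13,-0.44,0.55,0],[-0.516,0.379,-0.159,0.13,-0.44,0.55,0],[-0.516,0.379,-0.159,0.13,-0.44,0.55,0],[-0.516,0.379,-0.159,0.13,-0.44,0.55,0],[-0.516,0.379,-0.159,0.13,-0.44,0.55,0]]'; python3 -m handwheel '[[0,0,0,0,0,0,0],[0,0,0,0,0,0,0]]'
python3 - <<'E'
from h import *
t=pose(G,-.45)[1].apply([0,0,1])
print(row(G-60*t+150*Z,-.45), row(G-60*t,-.45));s=read_state();print(s['position'],s['joints'],s['gripper_width'])
E
```

```text
clock: 1.35
position: [524.1, -115.5, 377.5]
ee_rot: [0.095, 0.97, -0.024, 0.223]
contact_force: [1.0, -1.8, -0.3]
gripper_width: 42.8
grasp_force: 0.0
clock: 1.6
position: [523.5, -117.4, 376.5]
ee_rot: [0.095, 0.97, -0.024, 0.222]
contact_force: [-0.4, -0.1, 0.8]
gripper_width: 42.7
grasp_force: 0.0
[-0.034  0.078  0.001 -0.003  0.001  0.001] [ 0.031  0.079  0.136 -0.003  0.001  0.001]
[ 523.46366706 -117.40071863  376.46614839] [ 0.16891004 -0.0710579  -0.33787279  0.20583803 -0.89051958 -2.03216052] 42.65124597111314
```

```bash
python3 -m handwheel '[[-0.034,0.078,0.001,0,0,0,0],[-0.034,0.078,0.001,0,0,0,0],[0.03,0.079,0.135,0,0,0,0],[0.03,0.079,0.135,0,0,0,0],[0.03,0.079,0.135,0,0,0,0],[0.03,0.079,0.135,0,0,0,0]]'
python3 - <<'E'
from h import *
print(row(G,-.45))
o=[]
for n,(a,b,c,e) in dict(scene=(260,330,190,260),top=(265,335,130,200)).items():
    im,d=grab(n);c_=cv2.resize(im[c:e,a:b],(400,400),interpolation=cv2.INTER_CUBIC);c_=(255*(c_/255.)**.55).astype(np.uint8)
    for P in (G,pose(G-60*pose(G,-.45)[1].apply([0,0,1]),-.45)[0]):
        u,v=proj(n,P);cv2.circle(c_,(int((u-a)*400/70),int((v-c)*400/70)),3,(0,0,255),1)
    o.append(c_)
cv2.imwrite('pics/a2.png',np.hstack(o))
E
```

```text
clock: 2.35
position: [568.9, -49.3, 240.1]
ee_rot: [0.097, 0.97, -0.025, 0.221]
contact_force: [-0.2, 0.4, 0.2]
gripper_width: 42.7
grasp_force: 0.0
[-0.     0.003  0.06  -0.007 -0.002 -0.001]
```

View pics/a2.png

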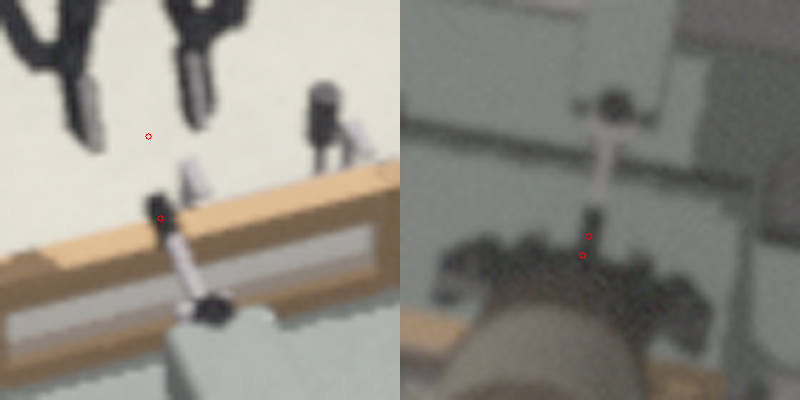

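The projected grip estimate (left crop 160,218; right 588,237) lies on the black tip, and the fingers straddle it symmetrically. Next I close in and grip.

```bash
python3 -m handwheel '[[0,0.002,0.03,0,0,0,0],[0,0.002,0.06,0,0,0,0],[0,0.002,0.06,0,0,0,0],[0,0.002,0.06,0,0,0,-1],[0,0.002,0.06,0,0,0,-1],[0,0.002,0.06,0,0,0,-1],[0,0.002,0.06,0,0,0,-1],[0,0.002,0.06,0,0,0,-1]]'
python3 - <<'E'
from h import *
s=read_state();p=np.array(s['position']);r=R.from_quat(s['ee_rot']);g=p-19*r.apply([0,0,1]);print('grasp pt',g,s['contact_force'])
piv=g+56*X
for a in np.linspace(.09,.9,10):
    q=piv+56*(-np.cos(a)*X+np.sin(a)*Z); print(row(q,-.45+a,ref=(pose(g,-.45)[0],pose(g,-.45)[1])))
E
```

```text
clock: 3.45
position: [597.0, -51.9, 190.8]
ee_rot: [0.096, 0.969, -0.025, 0.224]
contact_force: [1.8, -9.2, 0.7]
gripper_width: 11.0
grasp_force: 59.9
grasp pt [588.83220354 -50.20163695 207.90132831] [ 1.83697124 -9.20715926  0.74985715]
[-0.001 -0.    -0.005 -0.     0.09   0.   ]
[-0.002 -0.    -0.009 -0.     0.18   0.   ]
[-0.003 -0.    -0.013 -0.     0.27   0.   ]
[-0.005 -0.    -0.017 -0.     0.36  -0.   ]
[-0.007 -0.    -0.021 -0.     0.45   0.   ]
[-0.01  -0.    -0.025 -0.     0.54   0.   ]
[-0.013 -0.    -0.029 -0.     0.63  -0.   ]
[-0.016 -0.    -0.032 -0.     0.72   0.   ]
[-0.02  -0.    -0.035 -0.     0.81   0.   ]
[-0.023 -0.    -0.037 -0.     0.9    0.   ]
```

```bash
python3 -m handwheel '[[-0.001,-0.002,-0.005,0,0.09,0,-1],[-0.002,-0.002,-0.009,0,0.18,0,-1],[-0.003,-0.002,-0.013,0,0.27,0,-1],[-0.005,-0.002,-0.017,0,0.36,0,-1],[-0.007,-0.002,-0.021,0,0.45,0,-1],[-0.01,-0.002,-0.025,0,0.54,0,-1],[-0.013,-0.002,-0.029,0,0.63,0,-1],[-0.016,-0.002,-0.032,0,0.72,0,-1],[-0.02,-0.002,-0.035,0,0.81,0,-1],[-0.023,-0.002,-0.037,0,0.9,0,-1]]'
python3 -m handwheel '[[0,0,0,0,0,0,-1],[0,0,0,0,0,0,-1]]'
python3 - <<'E'
from h import *
s=read_state();p=np.array(s['position']);r=R.from_quat(s['ee_rot']);g=p-19*r.apply([0,0,1]);print('grasp pt',g-[588.8,-50.2,207.9],s['contact_force'],s['wrist_torque'])
print(r.as_matrix().round(2),s['joints'])
E
```

```text
clock: 4.7
position: [601.3, -52.9, 231.7]
ee_rot: [0.096, 0.97, 0.021, -0.221]
contact_force: [-4.5, -2.4, -8.4]
gripper_width: 11.1
grasp_force: 59.6
clock: 4.95
position: [601.3, -53.0, 231.4]
ee_rot: [0.097, 0.971, 0.02, -0.219]
contact_force: [1.7, -3.2, -7.3]
gripper_width: 10.9
grasp_force: 60.3
grasp pt [20.54439921 -4.31860973 40.65375828] [ 1.67394751 -3.18688836 -7.25461045] [-1.09810745 -2.01489329  0.41295705]
[[-0.89  0.2  -0.42]
 [ 0.18  0.98  0.08]
 [ 0.43 -0.   -0.9 ]] [ 0.11241596  0.58527183  0.31875461 -0.13081945 -1.72851728 -1.87436651]
```

```bash
python3 -m handwheel '[[-0.001,0,-0.003,0,0.05,0,-1],[-0.003,0,-0.005,0,0.1,0,-1],[-0.003,0,-0.006,0,0.1,0,-1],[-0.003,0,-0.006,0,0.1,0,-1]]'
python3 - <<'E'
from h import *
s=read_state();p=np.array(s['position']);r=R.from_quat(s['ee_rot']);g=p-19*r.apply([0,0,1]);print('grasp pt',g-[588.8,-50.2,207.9],s['contact_force'],s['wrist_torque'],r.as_matrix()[2,0])
E
```

```text
clock: 5.45
position: [600.7, -52.8, 233.6]
ee_rot: [0.095, 0.956, 0.026, -0.276]
contact_force: [-13.5, 0.1, -12.8]
gripper_width: 10.9
grasp_force: 58.8
grasp pt [21.86902173 -4.55294952 41.81769429] [-13.54054036   0.05659749 -12.81459028] [-0.54762739  0.41027135  0.56753059] 0.5331357497807725
```

```bash
python3 -m handwheel '[[-0.002,0,-0.004,0,0.1,0,-0.3],[-0.002,0,-0.004,0,0.1,0,-0.3],[-0.002,0,-0.004,0,0.1,0,-0.3],[-0.002,0,-0.004,0,0.1,0,-0.3],[-0.002,0,-0.05,0,0.1,0,-0.3],[-0.002,0,-0.1,0,0.1,0,0],[-0.002,0,-0.1,0,0.1,0,0]]'
python3 - <<'E'
from h import *
KN2=KN+70*Z
print(row(KN2+40*Z,0),read_state()['joints'])
n='scene';a,b,c,e=(225,365,170,275)
im,d=grab(n);c_=cv2.resize(im[c:e,a:b],None,fx=5.5,fy=5.5,interpolation=cv2.INTER_CUBIC);c_=(255*(c_/255.)**.55).astype(np.uint8)
pv=PIV
for P in (pv,pv+56*(-np.cos(.9)*X+np.sin(.9)*Z),KN):
    u,v=proj(n,P);cv2.circle(c_,(int((u-a+.5)*5.5),int((v-c+.5)*5.5)),4,(0,0,255),1)
cv2.imwrite('pics/a3.png',c_)
E
```

```text
clock: 6.32
position: [660.6, -64.7, 324.3]
ee_rot: [0.094, 0.945, 0.03, -0.311]
contact_force: [-0.5, -0.1, -0.1]
gripper_width: 42.5
grasp_force: 0.0
[ 0.084  0.114  0.147 -0.001 -0.636 -0.002] [ 0.06907008  0.79241835  0.88489124 -0.20491965 -2.27211778 -1.92184972]
```

View pics/a3.png

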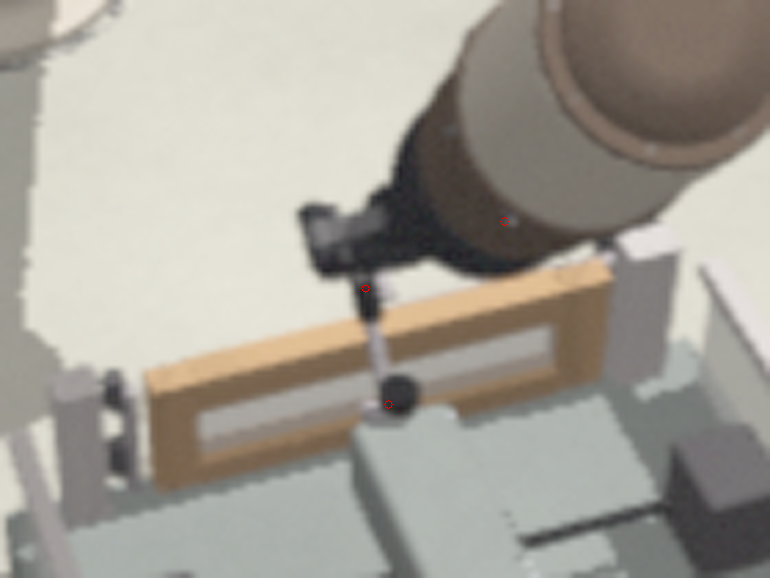

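The lever tip sits at the predicted 0.9 rad spot (366,288), so it is fully raised. Next is the knob.

Run:
```python
from h import *
print(row(KN+117*Z,0,np.pi/2));
im,d=load('top');w=cloud('top',np.load('/tmp/top.npz')['d'])
```

```text
[ 0.088  0.113  0.139  0.501 -0.503 -1.513]
```

```bash
python3 -m handwheel '[[0.088,0.113,0.139,0.5,-0.5,-1.513,0],[0.088,0.113,0.139,0.5,-0.5,-1.513,0],[0.088,0.113,0.139,0.5,-0.5,-1.513,0],[0.088,0.113,0.139,0.5,-0.5,-1.513,0],[0.088,0.113,0.139,0.5,-0.5,-1.513,0],[0.088,0.113,0.139,0.5,-0.5,-1.513,0],[0.088,0.113,0.139,0.5,-0.5,-1.513,0],[0.088,0.113,0.139,0.5,-0.5,-1.513,0],[0.088,0.113,0.139,0.5,-0.5,-1.513,0],[0.088,0.113,0.139,0.5,-0.5,-1.513,0]]';python3 -m handwheel '[[0,0,0,0,0,0,0]]'
python3 - <<'E'
from h import *
print(row(KN+57*Z,0,np.pi/2),row(KN+7*Z,0,np.pi/2),read_state()['joints'])
n='scene';im,d=grab(n);w=cloud(n,d)
a,b,c,e=(270,350,160,240)
c_=cv2.resize(im[c:e,a:b],None,fx=6,fy=6,interpolation=cv2.INTER_CUBIC);c_=(255*(c_/255.)**.55).astype(np.uint8)
s=read_state()
for P in (KN,np.array(s['position'])):
    u,v=proj(n,P);cv2.circle(c_,(int((u-a+.5)*6),int((v-c+.5)*6)),4,(0,0,255),1)
cv2.imwrite('pics/a4.png',c_)
m=(w[...,2]>142)&(w[...,2]<190)&(abs(w[...,0]-531)<25)&(abs(w[...,1]-77)<40)
for q,(v,u) in zip(w[m].round(),np.argwhere(m)): print(u,v,q) if q[1]>88 else 0
E
```

```text
clock: 7.62
position: [527.9, 75.8, 262.3]
ee_rot: [-0.634, 0.774, 0.003, -0.004]
contact_force: [0.1, 0.5, 0.7]
gripper_width: 42.4
grasp_force: 0.0
clock: 7.75
position: [529.6, 76.5, 261.9]
ee_rot: [-0.633, 0.774, 0.002, -0.005]
contact_force: [0.1, 0.2, 0.2]
gripper_width: 43.0
grasp_force: 0.0
[-0.001 -0.002  0.059  0.01  -0.004 -0.002] [-0.001 -0.002  0.109  0.01  -0.004 -0.002] [ 0.44519069  0.21533428 -0.15444995 -0.00279216 -1.21095919 -0.64321572]
322 210 [521. 105. 143.]
320 211 [524.  96. 145.]
321 211 [524. 100. 143.]
322 211 [529. 100. 147.]
320 212 [525.  95. 142.]
321 212 [532.  94. 149.]
322 212 [532.  98. 147.]
323 212 [532. 101. 145.]
321 213 [530.  96. 142.]
322 213 [536.  95. 148.]
323 213 [537.  98. 147.]
324 213 [537. 101. 145.]
322 214 [540.  93. 148.]
323 214 [539.  96. 146.]
324 214 [540.  99. 145.]
322 215 [541.  92. 145.]
323 215 [542.  95. 145.]
324 215 [546.  95. 148.]
325 215 [547.  99. 147.]
323 216 [546.  92. 146.]
324 216 [545.  96. 143.]
325 216 [547.  98. 144.]
323 217 [550.  89. 146.]
324 217 [549.  94. 143.]
```

View pics/a4.png

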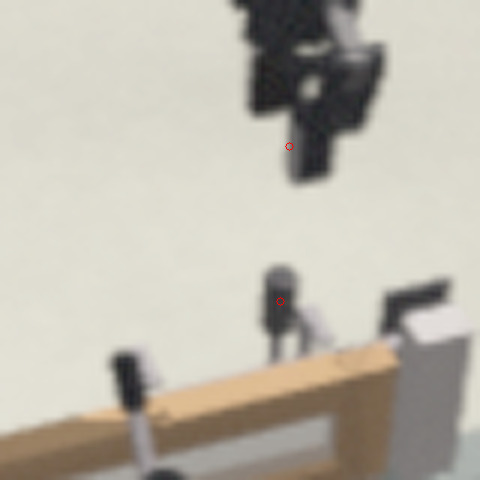

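The knob estimate (280,301) is on the knob's centre. The guide loop beside it tops out near 148 mm, so fingertips at 153 mm clear it.

```bash
python3 -m handwheel '[[-0.001,-0.002,0.05,0.01,0,0,0],[-0.001,-0.002,0.08,0.01,0,0,0],[-0.001,-0.002,0.109,0.01,0,0,0],[-0.001,-0.002,0.109,0.01,0,0,0],[-0.001,-0.002,0.109,0.01,0,0,-1],[-0.001,-0.002,0.109,0.01,0,0,-1],[-0.001,-0.002,0.109,0.01,0,0,-1],[-0.001,-0.002,0.109,0.01,0,0,-1]]'
python3 - <<'E'
from h import *
s=read_state();print(R.from_quat(s['ee_rot']).as_matrix().round(3),s['contact_force'])
E
```

```text
clock: 8.8
position: [530.4, 77.2, 154.6]
ee_rot: [-0.634, 0.773, -0.001, -0.001]
contact_force: [-5.3, 1.6, 4.2]
gripper_width: 16.2
grasp_force: 58.6
[[-0.196 -0.981  0.   ]
 [-0.981  0.196 -0.003]
 [ 0.003 -0.001 -1.   ]] [-5.25018296  1.58307477  4.1806116 ]
```

```bash
python3 -m handwheel '[[0,0,-0.005,0,0,0,-1],[0,0,-0.01,0,0,0,-1],[0,0,-0.015,0,0,0,-1],[0,0,-0.015,0,0,0,-1],[0,0,-0.015,0,0,0,-1]]'; python3 -m handwheel '[[0.005,0,0,0,0,0,-1],[0.01,0,0,0,0,0,-1],[0.015,0,0,0,0,0,-1],[0.02,0,0,0,0,0,-1],[0.026,0,0,0,0,0,-1],[0.032,0,0,0,0,0,-1],[0.038,0,0,0,0,0,-1],[0.042,0,0,0,0,0,-1],[0.045,0,0,0,0,0,-1],[0.047,0,0,0,0,0,-1]]'
python3 - <<'E'
from h import *
s=read_state();print((np.array(s['position'])-[530.4,77.2,154.6])@np.c_[X,Y,Z],s['contact_force']@np.c_[X,Y,Z])
E
```

```text
clock: 9.43
position: [530.5, 77.1, 168.2]
ee_rot: [-0.634, 0.773, -0.001, -0.001]
contact_force: [-4.8, 2.8, -1.0]
gripper_width: 15.8
grasp_force: 58.6
clock: 10.68
position: [522.4, 33.3, 168.2]
ee_rot: [-0.634, 0.773, -0.0, 0.002]
contact_force: [-4.3, 13.6, -1.5]
gripper_width: 16.4
grasp_force: 58.8
[  0.78662223 -44.65720302  13.6274908 ] [-6.91430249 12.5286311  -1.46801705]
```

```bash
python3 -m handwheel '[[0.001,0.008,0,0,0,-0.05,-1],[0.003,0.017,0,0,0,-0.1,-1],[0.006,0.025,0,0,0,-0.15,-1],[0.008,0.033,0,0,0,-0.2,-1],[0.011,0.041,0,0,0,-0.25,-1],[0.015,0.049,0,0,0,-0.3,-1],[0.019,0.058,0,0,0,-0.36,-1],[0.019,0.058,0,0,0,-0.36,-1],[0.019,0.058,0,0,0,-0.36,-1],[0.019,0.058,0,0,0,-0.36,-1]]'
python3 - <<'E'
from h import *
s=read_state();print((np.array(s['position'])-[522.4,33.3,168.2])@np.c_[X,Y,Z],s['contact_force']@np.c_[X,Y,Z])
g=np.array(s['position'])[:2]
h=np.array([522.4,33.3])-170*Y[:2]+24*X[:2];v=g-h
print('angle',np.arctan2(-(v@X[:2]),v@Y[:2])-np.arctan2(24,170),np.linalg.norm(v),s['joints'])
for n,(a,b,c,e) in dict(scene=(225,365,170,275)).items():
    im,d=grab(n);c_=cv2.resize(im[c:e,a:b],None,fx=5.5,fy=5.5,interpolation=cv2.INTER_CUBIC);c_=(255*(c_/255.)**.55).astype(np.uint8)
    cv2.imwrite('pics/a5.png',c_)
E
```

```text
clock: 11.92
position: [466.2, 27.0, 170.3]
ee_rot: [0.762, -0.647, 0.004, -0.006]
contact_force: [0.4, 10.6, -1.1]
gripper_width: 16.2
grasp_force: 58.9
[-53.91498142 -17.20777315   2.06305721] [-1.64434232 10.50564866 -1.09822389]
angle 0.3313212941171434 171.51098557703182 [ 0.40841495  0.16802761 -0.4661713   0.00249327 -0.92302533 -0.24729116]
```

View pics/a5.png

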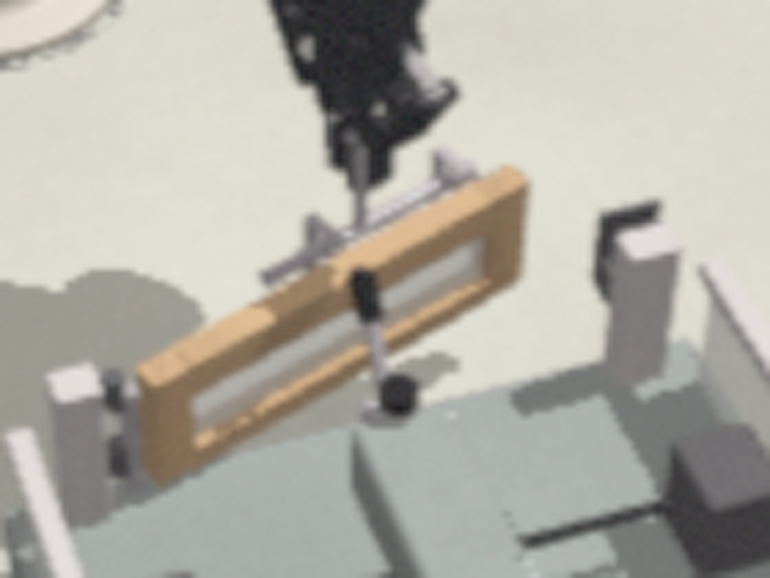

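The gate stands open at about 0.33 rad with the bolt drawn clear of the keeper, and the lever is still up (365,290). I'll make a small nudge to 0.35.

```bash
python3 -m handwheel '[[0,0.0015,0,0,0,-0.01,-1],[0,0.003,0,0,0,-0.02,-1],[0,0.003,0,0,0,-0.02,-1],[0,0.003,0,0,0,-0.02,-1],[0,0.003,0,0,0,-0.02,-1]]'
python3 - <<'E'
from h import *
s=read_state();g=np.array(s['position'])[:2]
h=np.array([522.4,33.3])-170*Y[:2]+24*X[:2];v=g-h
print('angle',np.arctan2(-(v@X[:2]),v@Y[:2])-np.arctan2(24,170),np.linalg.norm(v),s['contact_force'],np.abs(s['joint_vel']).max())
E
```

```text
clock: 12.6
position: [463.2, 26.2, 170.2]
ee_rot: [0.769, -0.64, 0.004, -0.005]
contact_force: [0.7, 9.1, -1.2]
gripper_width: 16.3
grasp_force: 58.8
angle 0.3493185762251063 171.5985771698692 [ 0.69842059  9.08185281 -1.16147537] 0.003219385894803093
```

```bash
python3 -c "from bench import job_done;print(job_done())"
```

```text
the job is handed in; nothing more can be done
None
```

I handed the job in at about 12.6 s: the lever is fully raised, the bolt is drawn to its stop, and the gripper is holding the gate open at about 0.35 rad (20°); no moves went near the jar, brush or tray, though I did not check them in a final picture.

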